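# Build up a sieve stack on the shaker

### The arm

A 7-joint arm with a two-finger parallel gripper is mounted at the origin on the work surface. World frame = base frame: x ahead of the robot, y to its left, z up, the work surface at z = 0. Lengths are in m, angles in rad, forces in N, time in s.
With the tool pointing down it reaches from about 0.425 to 0.95 m from the base axis. Payload 16.7 kg.
Tool frame: the origin (TCP) lies midway between the tips of the shut fingers; the grasp point (between the pads) lies 19 mm behind it; z points along the fingers, y is the line along which they close (so a half turn about z gives the same grasp; the last joint's range is limited). The gripper opens to 94 mm and grips with 3 to 60 N. Pads are 16 mm wide; open, the fingers measure 119 mm over their backs; the gripper's body (75 mm by 177 mm) begins 78 mm behind the grasp point.
Start: joints at [-0.149, 0.426, 0.074, 1.606, -0.034, 1.111, -0.067], TCP at [0.675, -0, 0.205] pointing down, gripper open.
Joint ranges: [-2.85, 2.85], [-0.5, 2.14], [-1.23, 1.37], [0.21, 2.46], [-1.02, 4.16], [0.16, 2.05], [-2.73, 2.73]. Speed limits (rad/s): [1.89, 1.89, 2.39, 2.39, 3.01, 3.01, 3.01].

### API

Orientations are given as a rotation vector (axis times angle).
In Python, from workcell import r gives the robot as it stands.
- The arm moves only by the tool jog_arm, never from a script. Its argument "motion" is a list of rows, each a list of 6 numbers: the shift along the tool's x, y, z normalised to -1 to 1, where 1 is 200 mm, then the turn, a rotation vector about the tool's x, y, z normalised to -1 to 1, where 1 is 2 rad. In form: [[tx, ty, tz, rx, ry, rz], ...]. A call has 1 to 20 rows; each row shifts and turns the commanded pose from where the row before left it, along the tool's axes as they then stand; what a row does not reach is not made up. A row lasts 1/12 s, in which the tool goes at most 41.7 mm and 7.16 degrees, less where a joint would pass 70% of its speed; a pose out of reach is approached as far as the arm can. A call with a number of a shift or a turn outside -1 to 1 is refused whole. A call with a gripper value outside its range is refused whole. "claw" is the finger opening in mm, from 0 to 94, set as the call begins (left out, the last holds). The fingers move at their own pace and stop on an object; "grip_force" is the grip in N (left out, the last holds). Time passes only in rows, so rows that do not move let the fingers close. It gives the time, the measured TCP pose, the force, the opening and the grip force at its end, in the units of the state.
- r.read_state(): the state, without advancing time (a new reading comes with each control period).
- r.camera(name): name is "scene" or "side" or "wrist"; returns the picture (384x512x3 uint8, red, green, blue); there is no depth.
- r.camera_info(name): a dict with "vertical_fov" (degrees; the focal length in pixels is half the picture's height over the tangent of half this angle, whatever the lens; pixels are square), "cx", "cy" (the principal point, pixels), "dist_coeffs" ([k1, k2, p1, p2, k3] as OpenCV has them; the pictures are not rectified), "cam_to_world" (4x4, takes a point from camera to world coordinates). Camera axes: x right, y up, looking along -z (the intrinsics and any distortion apply to the point x, -y, -z); pixel columns grow to the right and rows downward; lengths in m; the calibration is good to about 2 mm. A picture is of the moment at which its call begins: read the wrist's pose just before it. camera_info takes no time and is no camera call; for the wrist camera it gives the pose at the moment of the call.
- r.hand_in(): hands the job in; it is judged then, once.
The state is a dict: "clock": time; "joint_pos": joint angles; "qd": joint speeds; "joint_efforts": joint torques, N m; "ee_pos": TCP position; "orientation": TCP orientation; "ft_force": force on the tool from outside, world axes, zero at the start; "torque": the same for the moment, N m; "gripper_width": finger opening in m; "finger_force": force on a finger pad.
Only numpy, scipy, OpenCV 4.12 (cv2) and the standard library are available. Lean on these libraries where they do the work, as an engineer would, in place of code of your own. Each camera call takes 0.05 s, during which the arm holds its last target. There are 200 camera calls.

### The job

Set up the sieve shaker for grading casting filler: seat the bare metal collecting pan in the round seat on the shaker, then build the stack on it one piece at a time - blue fine sieve, yellow medium sieve, red coarse sieve, and the white lid on top - each nested fully home and level on the one below. The green sieve is not needed; leave it and the pail, mixing cup and spray can standing where they are.

Things in the scene. Friction and masses are not known exactly. Their poses are not given: they have to be found in the camera images.
- pan: collecting pan, bare grey metal with closed smooth floor, mouth up; shaped as the sieves: 34 mm high, 64 mm across (wall 3 mm, mouth 58 mm) down to a shoulder 8 mm up, below that a spigot 54 mm across, tapering to 48. Origin: centre of underside, z up. About 0.12 kg
- fine: sieve with blue frame, finest gauze, mouth up. Origin: centre of underside, z up. 34 mm high, 64 mm across (wall 3 mm, mouth 58 mm) down to a shoulder 8 mm up; below that a spigot 54 mm across, tapering to 48. Nested, its shoulder rests on the rim below, its origin 26 mm above that piece's origin. About 0.1 kg. Gripped across the frame, fingertips above the shoulder clear the piece below
- medium: sieve with yellow frame, medium mesh, mouth up. Origin: centre of underside, z up. 34 mm high, 64 mm across (wall 3 mm, mouth 58 mm) down to a shoulder 8 mm up; below that a spigot 54 mm across, tapering to 48. Nested, its shoulder rests on the rim below, its origin 26 mm above that piece's origin. About 0.1 kg. Gripped across the frame, fingertips above the shoulder clear the piece below
- coarse: sieve with red frame, coarse mesh, mouth up. Origin: centre of underside, z up. 34 mm high, 64 mm across (wall 3 mm, mouth 58 mm) down to a shoulder 8 mm up; below that a spigot 54 mm across, tapering to 48. Nested, its shoulder rests on the rim below, its origin 26 mm above that piece's origin. About 0.1 kg. Gripped across the frame, fingertips above the shoulder clear the piece below
- lid: white lid with black knob, knob up. Origin: centre of underside, z up. Spigot from 0 to 8 mm height (54 mm across, tapering to 48), disc 64 mm across from 8 to 14 mm, upright round knob 22 mm in diameter from 14 to 38 mm, to lift it by. Nested on a sieve its origin is 26 mm above that sieve's origin. About 0.08 kg
- shaker_seat (a point): centre of the round seat on the sieve shaker, a fixed blue and grey machine 190 x 150 mm, 63 mm high, with an aluminium table 112 mm across (top at 82 mm) and on it a dark steel seat ring, outside 78, inside 58, 10 mm deep. The point is level with the ring's top, 92 mm above the bench; z up. A seated pan rests its shoulder on the ring, its origin 8 mm below this point
- spare: a spare sieve with a green plastic frame and very coarse mesh (12.5 mm squares), same shape and sizes as the other sieves, origin at the centre of its underside. Not wanted for this stack: leave it alone
- pail: bystander: small white pail with an orange lid, 112 mm across, 100 mm high, origin at the centre of its underside
- cup: bystander: clear mixing cup with green resin and four stir sticks standing in it, 91 mm across the rim, 116 mm high, sticks to about 155 mm, origin at the centre of its underside
- can: bystander: blue spray can, 63 mm across, 176 mm high, origin at the centre of its underside

How it is judged:
By the outcome, as a careful person would: the job done as asked, in the order asked, and still so for the second after the job is handed in, with the robot touching nothing.
It also fails if it takes over 134 s, if anything falls off the work surface, if the arm or the gripper's body presses on something with over 40 N, if the wrist force passes 120 N, or if a joint passes its speed limit or range.

## Working session

There is one attempt and no reset: what is moved stays moved. The work goes in short steps, Python scripts to look and compute and a tool call to move; the robot and the scene stay as the last step left them, time stands still between calls to the robot, and variables do not carry over. Pictures are saved under pics/ and viewed, at most 14 in all, crops included, and the job is handed in when it is done.

Besides the shell and the picture viewer there is one more tool, called after "Request:" by a JSON object that holds its "op" and its "data", one argument or row to a line. jog_arm: Moves the arm, as the interface text tells. Scaled input: -1 to 1 covers 200 mm each way for a shift and 2 rad each way for a turn. Its arguments: {"type":"object","properties":{"motion":{"type":"array"},"claw":{"type":"number"},"grip_force":{"type":"number"}},"required":["motion"]}

```bash
mkdir -p pics; ls
python3 - <<'E'
from workcell import r
import cv2,numpy as np
s=r.read_state();print({k:np.round(v,3).tolist() for k,v in s.items()})
ims=[]
for n in("scene","side","wrist"):
    i=r.camera_info(n);print(n,i["vertical_fov"],i["cx"],i["cy"],i["dist_coeffs"],np.round(i["cam_to_world"],3).tolist())
    im=r.camera(n);cv2.imwrite(f"pics/{n}0.png",im[:,:,::-1]);ims.append(im[:,:,::-1])
E
```

```text
pics
{'clock': 0.0, 'joint_pos': [-0.149, 0.427, 0.074, 1.607, -0.034, 1.111, -0.067], 'qd': [0.001, -0.001, -0.0, -0.001, -0.001, 0.001, -0.0], 'joint_efforts': [-0.004, -93.584, 3.665, -45.42, -0.049, 0.02, -0.0], 'ee_pos': [0.675, -0.0, 0.205], 'orientation': [-2.221, -2.221, 0.002], 'ft_force': [-0.546, 0.248, 0.722], 'torque': [-0.02, 0.024, 0.013], 'finger_force': 0.0, 'gripper_width': 0.094}
scene 55.967320622808536 254.07037639613958 186.9328507703288 [-0.07558397  0.          0.          0.          0.        ] [[0.859, -0.302, 0.413, 1.04], [0.511, 0.465, -0.723, -0.79], [0.026, 0.832, 0.554, 0.675], [0.0, 0.0, 0.0, 1.0]]
side 46.379687509027995 257.90147122163177 194.72664304302728 [-0.0459452  0.         0.         0.         0.       ] [[0.835, 0.277, -0.475, 0.055], [-0.549, 0.386, -0.741, -0.888], [-0.022, 0.88, 0.474, 0.659], [0.0, 0.0, 0.0, 1.0]]
wrist 66.29227854029563 262.4331075725755 194.0489498571869 [-0.05872035  0.          0.          0.          0.        ] [[1.0, -0.001, 0.001, 0.675], [0.001, 0.96, 0.28, 0.082], [-0.001, -0.28, 0.96, 0.383], [0.0, 0.0, 0.0, 1.0]]
```

View pics/scene0.png

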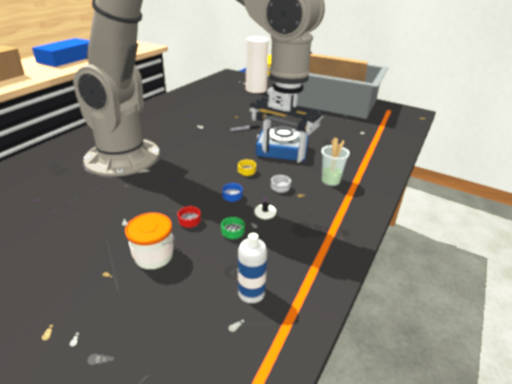

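View pics/side0.png

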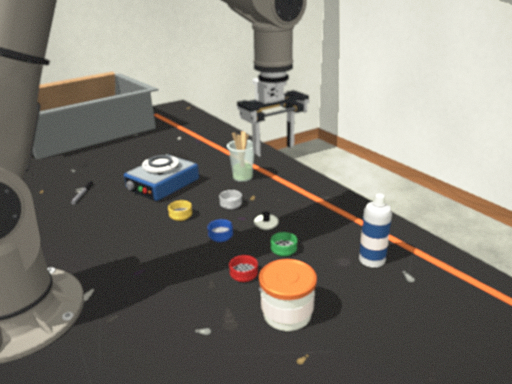

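View pics/wrist0.png

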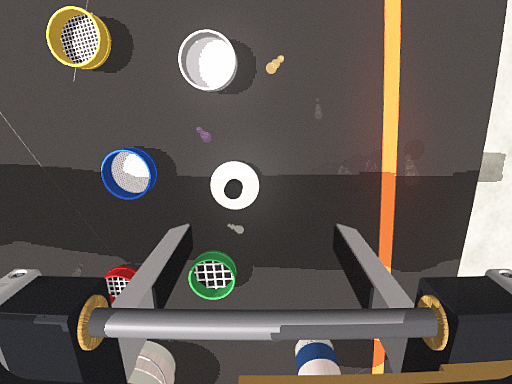

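```bash
cat > h.py <<'E'
from workcell import r
import cv2,numpy as np
from scipy.optimize import least_squares
HSV={'yellow':((20,120,90),(32,255,255)),'blue':((108,140,60),(125,255,255)),'red':((0,150,70),(5,255,255)),
 'green':((55,120,60),(80,255,255)),'white':((0,0,150),(179,40,255))}
def snap(n,save=None):
    i=r.camera_info(n);im=r.camera(n)
    if save: cv2.imwrite(f'pics/{save}.png',im[:,:,::-1])
    return im,i
def rays(i,px,H=384):
    f=H/2/np.tan(np.radians(i['vertical_fov'])/2)
    K=np.array([[f,0,i['cx']],[0,f,i['cy']],[0,0,1]])
    p=cv2.undistortPoints(np.float64(px).reshape(-1,1,2),K,np.float64(i['dist_coeffs'])).reshape(-1,2)
    M=np.array(i['cam_to_world'])
    return M[:3,3],np.c_[p[:,0],-p[:,1],-np.ones(len(p))]@M[:3,:3].T
def onplane(i,px,z):
    o,d=rays(i,px);return o+d*((z-o[2])/d[:,2])[:,None]
def blobs(im,c,amin=150):
    h=cv2.cvtColor(im,cv2.COLOR_RGB2HSV);m=cv2.inRange(h,*HSV[c])
    cs,_=cv2.findContours(m,cv2.RETR_EXTERNAL,cv2.CHAIN_APPROX_NONE)
    return [k[:,0] for k in sorted(cs,key=cv2.contourArea,reverse=True) if cv2.contourArea(k)>amin]
def circ(P):
    "robust circle fit, xy"
    f=lambda q:np.hypot(P[:,0]-q[0],P[:,1]-q[1])-q[2]
    q=least_squares(f,[*P[:,:2].mean(0),.03],loss='soft_l1',f_scale=.0007).x
    return q
E
python3 - <<'E'
from h import *
for n in("wrist","scene","side"):
    im,i=snap(n)
    for c in HSV:
        for k in blobs(im,c,60)[:6]:
            m=k.mean(0);b=cv2.boundingRect(k)
            print(n,c,b,np.round(onplane(i,[[b[0]+b[2]/2,b[1]+b[3]/2]],.02)[0,:2],3),np.round(circ(onplane(i,k,.034)),4) if n=="wrist" else '')
    if n!="wrist":
        px={'scene':[[281,184],[265,210],[285,133],[336,163],[151,245],[252,270]],'side':[[231,199],[266,221],[161,163],[241,160],[288,295],[374,235]]}[n]
        for p,z in zip(px,[.02,.01,.092,.08,.05,.08]): print(n,p,np.round(onplane(i,[p],z)[0,:2],3))
E
```

```text
wrist yellow (383, 0, 17, 173) [0.827 0.109] [1.5049 0.1645 0.6916]
wrist yellow (48, 8, 40, 57) [0.449 0.166] [0.4624 0.163  0.0281]
wrist yellow (71, 7, 40, 63) [0.476 0.163] [0.4738 0.1589 0.0303]
wrist yellow (373, 362, 11, 12) [ 0.863 -0.317] [ 0.8549 -0.3031  0.0083]
wrist blue (101, 147, 57, 53) [0.505 0.003] [0.5097 0.006  0.0309]
wrist blue (296, 343, 42, 28) [ 0.761 -0.292] [ 0.7543 -0.2777  0.0278]
wrist red (104, 266, 33, 15) [ 0.472 -0.143] [ 0.4813 -0.1326  0.0141]
wrist green (188, 251, 48, 49) [ 0.603 -0.144] [ 0.6062 -0.1356  0.0354]
wrist white (457, 0, 55, 277) [0.956 0.049] [1.5093 0.1207 0.5627]
wrist white (178, 29, 59, 62) [0.611 0.137] [0.6129 0.1341 0.0319]
wrist white (104, 320, 299, 20) [ 0.661 -0.238] [ -81.768  4648.8926 4649.8399]
wrist white (106, 225, 83, 83) [ 0.513 -0.131] [ 0.4043 -0.001   0.1786]
wrist white (210, 161, 49, 49) [ 0.639 -0.013] [ 0.6399 -0.0091  0.0299]
wrist white (338, 225, 76, 83) [ 0.834 -0.13 ] [ 0.5517 -0.357   0.3686]
scene yellow (129, 215, 40, 26) [ 0.411 -0.271] 
scene yellow (254, 326, 36, 58) [ 0.883 -0.424] 
scene yellow
[... 781 characters left out ...]
51, 245] [ 0.491 -0.34 ]
scene [252, 270] [ 0.762 -0.301]
side yellow (168, 200, 24, 21) [0.463 0.162] 
side blue (208, 219, 25, 23) [0.507 0.004] 
side red (229, 255, 29, 27) [ 0.472 -0.169] 
side green (270, 232, 27, 24) [ 0.606 -0.142] 
side white (264, 0, 248, 210) [1.689 0.501] 
side white (40, 0, 220, 136) [1.084 1.995] 
side white (296, 147, 216, 129) [ 0.973 -0.208] 
side white (260, 289, 54, 42) [ 0.472 -0.336] 
side white (0, 318, 66, 41) [ 0.02  -0.124] 
side white (256, 112, 32, 43) [1.028 0.514] 
side [231, 199] [0.616 0.136]
side [266, 221] [ 0.64  -0.013]
side [161, 163] [0.493 0.35 ]
side [241, 160] [0.72  0.245]
side [288, 295] [ 0.48  -0.328]
side [374, 235] [ 0.747 -0.304]
```

Request:
{"op": "jog_arm", "data": {
  "motion": [
    [0.0675,-0.031,0.0375,0,0,0],
    [0.0675,-0.031,0.0375,0,0,0],
    [0.0675,-0.031,0.0375,0,0,0],
    [0.0675,-0.031,0.0375,0,0,0],
    [0.0675,-0.031,0.0375,0,0,0],
    [0.0675,-0.031,0.0375,0,0,0],
    [0.0675,-0.031,0.0375,0,0,0],
    [0.0675,-0.031,0.0375,0,0,0],
    [0.0675,-0.031,0.0375,0,0,0],
    [0.0675,-0.031,0.0375,0,0,0],
    [0,0,0,0,0,0],
    [0,0,0,0,0,0],
    [0,0,0,0,0,0]
  ],
  "claw": 94,
  "grip_force": 15
}}

```text
clock: 1.38
ee_pos: [0.6133, 0.1346, 0.1307]
orientation: [2.221, 2.221, 0.0]
ft_force: [0.1, -1.0, -1.5]
gripper_width: 0.0942
finger_force: 0.0
```

```bash
cat >> h.py <<'E'
def pose():
    s=r.read_state();print('t',round(s['clock'],2),'tcp',np.round(s['ee_pos'],4),'rv',np.round(s['orientation'],3),'w',round(s['gripper_width'],4),'F',np.round(s['ft_force'],1),round(s['finger_force'],1))
    return s
def look(c,z,save,near=None,amin=200):
    s=pose();im,i=snap('wrist',save)
    for k in blobs(im,c,amin):
        h=cv2.convexHull(k)[:,0];P=onplane(i,k,z)
        if near is not None and np.hypot(*(P[:,:2].mean(0)-near))>.06: continue
        q=circ(P);b=cv2.boundingRect(k)
        print(c,b,'circle',np.round(q,4),'move tool x,y:',np.round([q[1]-s['ee_pos'][1],q[0]-s['ee_pos'][0]],4))
E
python3 -c "
from h import *
look('white',.034,'pan1',[.613,.135])"
```

```text
t 1.38 tcp [0.6133 0.1346 0.1307] rv [2.221 2.221 0.   ] w 0.0942 F [ 0.1 -1.  -1.5] 0.0
white (229, 159, 65, 67) circle [0.6122 0.1367 0.0324] move tool x,y: [ 0.0021 -0.0011]
```

View pics/pan1.png

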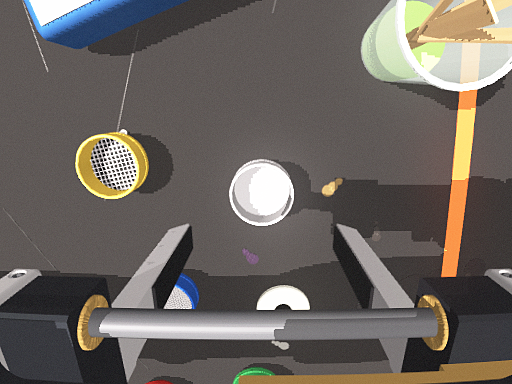

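Request:
{"op": "jog_arm", "data": {
  "motion": [
    [0.0105,-0.0055,0.06,0,0,0],
    [0,0,0.06,0,0,0],
    [0,0,0.06,0,0,0],
    [0,0,0.06,0,0,0],
    [0,0,0.06,0,0,0],
    [0,0,0.06,0,0,0],
    [0,0,0.06,0,0,0],
    [0,0,0.06,0,0,0],
    [0,0,0.06,0,0,0],
    [0,0,0.06,0,0,0],
    [0,0,0,0,0,0],
    [0,0,0,0,0,0]
  ]
}}

```text
clock: 2.43
ee_pos: [0.6115, 0.137, 0.0097]
orientation: [-2.221, -2.221, 0.002]
ft_force: [0.2, 0.7, 0.3]
gripper_width: 0.0942
finger_force: 0.0
```

Request:
{"op": "jog_arm", "data": {
  "motion": [
    [0,0,0,0,0,0],
    [0,0,0,0,0,0],
    [0,0,0,0,0,0],
    [0,0,0,0,0,0],
    [0,0,0,0,0,0],
    [0,0,0,0,0,0],
    [0,0,0,0,0,0],
    [0,0,0,0,0,0]
  ],
  "claw": 50,
  "grip_force": 15
}}

```text
clock: 3.1
ee_pos: [0.6121, 0.1372, 0.0109]
orientation: [2.221, 2.221, 0.001]
ft_force: [-1.3, -0.3, 6.4]
gripper_width: 0.0638
finger_force: 15.0
```

Request:
{"op": "jog_arm", "data": {
  "motion": [
    [0,0,-0.1,0,0,0],
    [0,0,-0.1,0,0,0],
    [0,0,-0.1,0,0,0],
    [0,0,-0.1,0,0,0],
    [0,0,-0.1,0,0,0],
    [0,0,-0.1,0,0,0],
    [0,0,-0.1,0,0,0],
    [0,0,-0.1,0,0,0],
    [0.08,-0.06,-0.1,0,0,0],
    [0.08,-0.06,-0.1,0,0,0],
    [0.08,-0.06,0,0,0,0],
    [0.08,-0.06,0,0,0,0],
    [0.08,-0.06,0,0,0,0],
    [0.08,-0.06,0,0,0,0],
    [0.08,-0.06,0,0,0,0],
    [0.08,-0.06,0,0,0,0],
    [0.07,-0.05,0,0,0,0],
    [0,0,0,0,0,0],
    [0,0,0,0,0,0],
    [0,0,0,0,0,0]
  ]
}}

```text
clock: 4.77
ee_pos: [0.5062, 0.2785, 0.2104]
orientation: [2.222, 2.221, -0.0]
ft_force: [0.7, -0.3, -1.4]
gripper_width: 0.0639
finger_force: 15.0
```

```bash
python3 -c "
from h import *
look('white',.092,'seat1',[.505,.35])"
```

```text
t 4.77 tcp [0.5062 0.2785 0.2104] rv [ 2.222  2.221 -0.   ] w 0.0639 F [ 0.7 -0.3 -1.4] 15.0
white (155, 1, 194, 178) circle [0.4978 0.3731 0.0796] move tool x,y: [ 0.0945 -0.0083]
```

View pics/seat1.png

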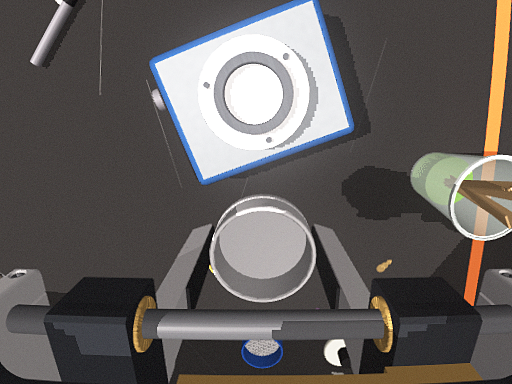

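```bash
cat >> h.py <<'E'
def ring(im,i,px,z,Rmin,Rmax,sgn,rad,n=90):
    "strongest radial edge (sgn +1 brighter outward, -1 darker) around centre pixel px on plane z, between radii in px; circle fit"
    g=cv2.GaussianBlur(cv2.cvtColor(im,cv2.COLOR_RGB2GRAY),(3,3),0)
    pol=cv2.warpPolar(g,(int(Rmax*4),n),tuple(map(float,px)),Rmax,cv2.WARP_POLAR_LINEAR).astype(float)
    d=sgn*(pol[:,4:]-pol[:,:-4]);d[:,:int(Rmin*4)]=0
    j=d.argmax(1);ok=d.max(1)>12;R=(j+2)/4;a=np.arange(n)*2*np.pi/n
    P=onplane(i,np.c_[px[0]+R*np.cos(a),px[1]+R*np.sin(a)][ok],z)
    q=circ(P);res=np.hypot(P[:,0]-q[0],P[:,1]-q[1])-q[2]
    print('ring',np.round(q,4),'expect r',rad,'n',ok.sum(),'med res mm',round(1e3*np.median(abs(res)),2));return q
E
python3 - <<'E'
from h import *
s=pose();im,i=snap('wrist')
ring(im,i,(254,94),.092,24,34,-1,.029)
ring(im,i,(254,94),.092,34,47,1,.039)
z=s['ee_pos'][2]+.023
ring(im,i,(262,248),z,40,60,-1,.032)
ring(im,i,(262,248),z,40,60,1,.032)
E
```

```text
t 4.82 tcp [0.5063 0.2783 0.2104] rv [ 2.222  2.22  -0.   ] w 0.0642 F [ 0.3 -0.1 -0.4] 15.0
ring [0.4972 0.374  0.0278] expect r 0.029 n 90 med res mm 0.32
ring [0.4972 0.3744 0.0383] expect r 0.039 n 90 med res mm 0.33
ring [0.5059 0.2768 0.0317] expect r 0.032 n 90 med res mm 0.48
ring [0.5059 0.2797 0.0315] expect r 0.032 n 90 med res mm 1.22
```

Request:
{"op": "jog_arm", "data": {
  "motion": [
    [0.06,-0.0055,0,0,0,0],
    [0.06,-0.0055,0,0,0,0],
    [0.06,-0.0055,0,0,0,0],
    [0.06,-0.0055,0,0,0,0],
    [0.06,-0.0055,0,0,0,0],
    [0.06,-0.0055,0,0,0,0],
    [0.06,-0.0055,0,0,0,0],
    [0.06,-0.0055,0,0,0,0],
    [0,0,0.1,0,0,0],
    [0,0,0.1,0,0,0],
    [0,0,0.1,0,0,0],
    [0,0,0.1,0,0,0],
    [0,0,0,0,0,0],
    [0,0,0,0,0,0],
    [0,0,0,0,0,0]
  ]
}}

```text
clock: 6.12
ee_pos: [0.4975, 0.3758, 0.1316]
orientation: [-2.221, -2.221, -0.002]
ft_force: [0.1, 0.3, -1.2]
gripper_width: 0.064
finger_force: 15.0
```

Run:
```python
from h import *
s=pose();im,i=snap('wrist','seat2')
```

```text
t 6.12 tcp [0.4975 0.3758 0.1316] rv [-2.221e+00 -2.221e+00 -2.000e-03] w 0.064 F [ 0.1  0.3 -1.2] 15.0
```

View pics/seat2.png

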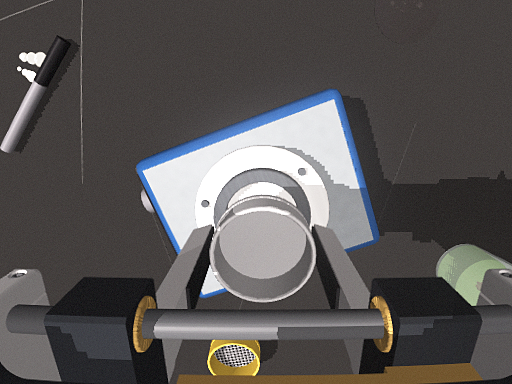

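Request:
{"op": "jog_arm", "data": {
  "motion": [
    [-0.003,0,0.03,0,0,0],
    [0,0,0.03,0,0,0],
    [0,0,0.03,0,0,0],
    [0,0,0.03,0,0,0],
    [0,0,0.02,0,0,0],
    [0,0,0.01,0,0,0],
    [0,0,0.01,0,0,0],
    [0,0,0.01,0,0,0],
    [0,0,0,0,0,0],
    [0,0,0,0,0,0],
    [0,0,0,0,0,0]
  ]
}}

```text
clock: 7.08
ee_pos: [0.4971, 0.3746, 0.0966]
orientation: [-2.221, -2.221, -0.0]
ft_force: [0.5, 1.1, -2.0]
gripper_width: 0.0638
finger_force: 15.0
```

Request:
{"op": "jog_arm", "data": {
  "motion": [
    [0,0,0.005,0,0,0],
    [0,0,0.005,0,0,0],
    [0,0,0,0,0,0],
    [0,0,0,0,0,0]
  ]
}}

```text
clock: 7.42
ee_pos: [0.4972, 0.3747, 0.0949]
orientation: [-2.221, -2.221, -0.001]
ft_force: [-0.6, 0.3, 4.8]
gripper_width: 0.0641
finger_force: 15.0
```

Request:
{"op": "jog_arm", "data": {
  "motion": [
    [0,0,0,0,0,0],
    [0,0,0,0,0,0],
    [0,0,0,0,0,0],
    [0,0,0,0,0,0],
    [0,0,-0.03,0,0,0],
    [0,0,-0.07,0,0,0],
    [0,0,-0.1,0,0,0],
    [0,0,-0.1,0,0,0],
    [0,0,-0.1,0,0,0],
    [0,0,-0.1,0,0,0],
    [0,0,-0.1,0,0,0],
    [0,0,0,0,0,0],
    [0,0,0,0,0,0],
    [0,0,0,0,0,0]
  ],
  "claw": 94
}}

```text
clock: 8.58
ee_pos: [0.4969, 0.3743, 0.2142]
orientation: [-2.221, -2.221, 0.001]
ft_force: [-1.4, -0.4, -0.2]
gripper_width: 0.0943
finger_force: 0.0
```

Run:
```python
from h import *
s=pose();im,i=snap('wrist','seat3')
cv2.imwrite('pics/seat3c.png',cv2.resize(im[90:330,140:400,::-1],None,fx=2.2,fy=2.2))
```

```text
t 8.58 tcp [0.4969 0.3743 0.2142] rv [-2.221e+00 -2.221e+00  1.000e-03] w 0.0943 F [-1.4 -0.4 -0.2] 0.0
```

View pics/seat3c.png

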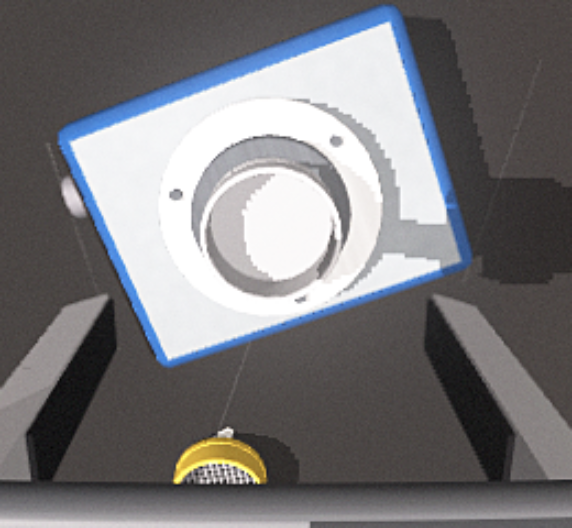

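Run:
```python
from h import *
im=cv2.imread('pics/seat3.png')[:,:,::-1].copy();i=r.camera_info('wrist')
print(onplane(i,[(264,194)],.118))
ring(im,i,(264,194),.118,27,36,-1,.032)
ring(im,i,(264,194),.118,24,34,1,.029)
```

```text
[[0.49819686 0.3759855  0.118     ]]
ring [0.497  0.3729 0.031 ] expect r 0.032 n 60 med res mm 0.35
ring [0.4974 0.3731 0.029 ] expect r 0.029 n 75 med res mm 0.49
```

Request:
{"op": "jog_arm", "data": {
  "motion": [
    [-0.12,0.004,0,0,0,0],
    [-0.12,0.004,0,0,0,0],
    [-0.12,0.004,0,0,0,0],
    [-0.12,0.004,0,0,0,0],
    [-0.12,0.004,0,0,0,0],
    [-0.12,0.004,0,0,0,0],
    [-0.12,0.004,0,0,0,0],
    [-0.12,0.004,0,0,0,0],
    [-0.12,0.004,0,0,0,0],
    [-0.12,0.004,0.07,0,0,0],
    [-0.12,0.004,0.07,0,0,0],
    [-0.12,0.004,0.07,0,0,0],
    [-0.12,0.004,0.07,0,0,0],
    [-0.12,0.004,0.07,0,0,0],
    [-0.12,0.004,0.07,0,0,0],
    [-0.045,0,0,0,0,0],
    [0,0,0,0,0,0],
    [0,0,0,0,0,0],
    [0,0,0,0,0,0]
  ]
}}

```text
clock: 10.22
ee_pos: [0.5094, 0.0069, 0.1309]
orientation: [-2.22, -2.223, -0.001]
ft_force: [0.4, 0.2, -0.6]
gripper_width: 0.0942
finger_force: 0.0
```

Run:
```python
from h import *
look('blue',.034,'blue1',[.508,.005])
```

```text
t 10.22 tcp [0.5094 0.0069 0.1309] rv [-2.220e+00 -2.223e+00 -1.000e-03] w 0.0942 F [ 0.4  0.2 -0.6] 0.0
blue (227, 184, 63, 44) circle [0.5049 0.0032 0.029 ] move tool x,y: [-0.0037 -0.0045]
```

View pics/blue1.png

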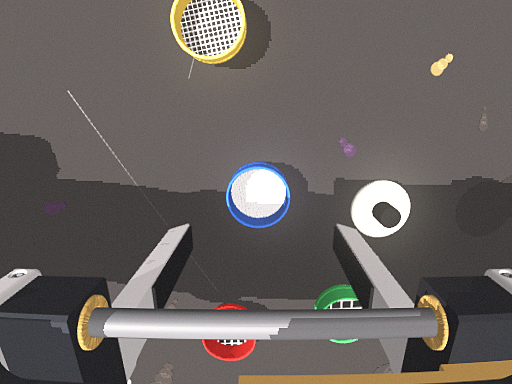

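```bash
sed -i "s/'blue':((108,140,60)/'blue':((98,70,60)/;s/'red':((0,150,70),(5,/'red':((0,110,60),(8,/;s/'yellow':((20,120,90),(32/'yellow':((18,80,80),(36/" h.py; sed -i "s/P=onplane(i,k,z)$/P=onplane(i,h,z)/" h.py
python3 - <<'E'
from h import *
look('blue',.034,'blue2',[.508,.005])
E
```

```text
t 10.27 tcp [0.5094 0.007  0.131 ] rv [2.220e+00 2.223e+00 1.000e-03] w 0.0943 F [-0.2 -0.3 -0.3] 0.0
blue (225, 162, 66, 67) circle [0.5048 0.0062 0.0329] move tool x,y: [-0.0008 -0.0046]
```

Request:
{"op": "jog_arm", "data": {
  "motion": [
    [-0.004,-0.0225,0,0,0,0],
    [0,0,0.06,0,0,0],
    [0,0,0.06,0,0,0],
    [0,0,0.06,0,0,0],
    [0,0,0.06,0,0,0],
    [0,0,0.06,0,0,0],
    [0,0,0.06,0,0,0],
    [0,0,0.06,0,0,0],
    [0,0,0.06,0,0,0],
    [0,0,0.06,0,0,0],
    [0,0,0.06,0,0,0],
    [0,0,0,0,0,0],
    [0,0,0,0,0,0],
    [0,0,0,0,0,0]
  ]
}}

```text
clock: 11.48
ee_pos: [0.5048, 0.005, 0.0111]
orientation: [2.221, 2.222, 0.001]
ft_force: [0.3, 0.8, -0.3]
gripper_width: 0.0938
finger_force: 0.0
```

Request:
{"op": "jog_arm", "data": {
  "motion": [
    [0,0,0,0,0,0],
    [0,0,0,0,0,0],
    [0,0,0,0,0,0],
    [0,0,0,0,0,0],
    [0,0,0,0,0,0],
    [0,0,0,0,0,0],
    [0,0,0,0,0,0],
    [0,0,0,0,0,0]
  ],
  "claw": 50
}}

```text
clock: 12.15
ee_pos: [0.5047, 0.0047, 0.0107]
orientation: [2.222, 2.221, 0.0]
ft_force: [-1.1, -0.1, 5.1]
gripper_width: 0.0649
finger_force: 15.0
```

Request:
{"op": "jog_arm", "data": {
  "motion": [
    [0,0,-0.06,0,0,0],
    [0,0,-0.1,0,0,0],
    [0,0,-0.14,0,0,0],
    [0,0,-0.14,0,0,0],
    [0,0,-0.14,0,0,0],
    [0,0,-0.14,0,0,0],
    [0,0,-0.14,0,0,0],
    [0.13,-0.004,-0.14,0,0,0],
    [0.13,-0.004,0,0,0,0],
    [0.13,-0.004,0,0,0,0],
    [0.13,-0.004,0,0,0,0],
    [0.13,-0.004,0,0,0,0],
    [0.13,-0.004,0,0,0,0],
    [0.13,-0.004,0,0,0,0],
    [0.13,-0.004,0,0,0,0],
    [0.13,-0.004,0,0,0,0],
    [0.13,-0.004,0,0,0,0],
    [0.07,0,0,0,0,0],
    [0,0,0,0,0,0],
    [0,0,0,0,0,0]
  ]
}}

```text
clock: 13.82
ee_pos: [0.4964, 0.2786, 0.21]
orientation: [-2.22, -2.222, 0.002]
ft_force: [-0.2, -0.3, -0.0]
gripper_width: 0.0652
finger_force: 15.0
```

```bash
cat >> h.py <<'E'
def held(c):
    "held piece circle relative to tool"
    s=pose();im,i=snap('wrist');z=s['ee_pos'][2]+.023
    k=cv2.convexHull(blobs(im,c)[0])[:,0];print(cv2.boundingRect(k))
    for sel in(k,k[k[:,1]>k[:,1].mean()]):
        q=circ(onplane(i,sel,z));print('held rel tool x,y',np.round([q[1]-s['ee_pos'][1],q[0]-s['ee_pos'][0],q[2]],4))
    return im,i,s
E
python3 - <<'E'
from h import *
im,i,s=held('blue')
cv2.imwrite('pics/held_b.png',im[:,:,::-1])
E
```

```text
t 13.82 tcp [0.4964 0.2786 0.21  ] rv [-2.220e+00 -2.222e+00  2.000e-03] w 0.0652 F [-0.2 -0.3 -0. ] 15.0
(158, 0, 206, 185)
held rel tool x,y [0.0829 0.0013 0.0502]
held rel tool x,y [0.0743 0.005  0.0462]
```

View pics/held_b.png

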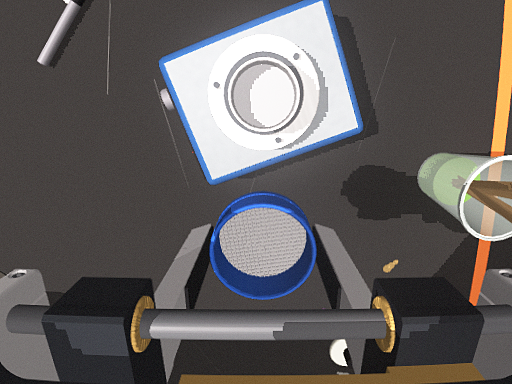

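```bash
sed -i "s/k=cv2.convexHull(blobs(im,c)\[0\])\[:,0\]/k=cv2.convexHull([b for b in blobs(im,c) if abs(b[:,1].mean()-245)<35 and abs(b[:,0].mean()-262)<25][0])[:,0]/" h.py
python3 - <<'E'
from h import *
im,i,s=held('blue')
ring(im,i,(264,95),.118,33,44,-1,.032)
ring(im,i,(264,95),.118,24,34,1,.029)
E
```

```text
t 13.87 tcp [0.4967 0.2776 0.2102] rv [ 2.222e+00  2.221e+00 -1.000e-03] w 0.065 F [-0.3  0.  -1.5] 15.0
(209, 191, 108, 109)
held rel tool x,y [ 0.0027 -0.0002  0.0334]
held rel tool x,y [ 0.     -0.      0.0316]
ring [0.4971 0.3721 0.0314] expect r 0.032 n 90 med res mm 0.25
ring [0.4972 0.3716 0.0283] expect r 0.029 n 63 med res mm 0.23
```

Request:
{"op": "jog_arm", "data": {
  "motion": [
    [0.08,0.001,0,0,0,0],
    [0.08,0,0,0,0,0],
    [0.08,0,0,0,0,0],
    [0.08,0,0,0,0,0],
    [0.08,0,0,0,0,0],
    [0.075,0,0,0,0,0],
    [0,0,0.1,0,0,0],
    [0,0,0.1,0,0,0],
    [0,0,0.1,0,0,0],
    [0,0,0.08,0,0,0],
    [0,0,0.02,0,0,0],
    [0,0,0.01,0,0,0],
    [0,0,0.01,0,0,0],
    [0,0,0.01,0,0,0],
    [0,0,0,0,0,0],
    [0,0,0,0,0,0],
    [0,0,0,0,0,0]
  ]
}}

```text
clock: 15.33
ee_pos: [0.497, 0.3739, 0.1251]
orientation: [2.222, 2.221, 0.001]
ft_force: [0.1, 0.5, -1.1]
gripper_width: 0.0653
finger_force: 15.0
```

Request:
{"op": "jog_arm", "data": {
  "motion": [
    [0,0,0.008,0,0,0],
    [0,0,0.008,0,0,0],
    [0,0,0,0,0,0],
    [0,0,0.004,0,0,0],
    [0,0,0.004,0,0,0],
    [0,0,0,0,0,0],
    [0,0,0,0,0,0]
  ]
}}

```text
clock: 15.92
ee_pos: [0.4968, 0.3738, 0.1206]
orientation: [-2.221, -2.221, -0.001]
ft_force: [-4.6, -4.2, 13.2]
gripper_width: 0.0652
finger_force: 15.0
```

Request:
{"op": "jog_arm", "data": {
  "motion": [
    [0,0,0,0,0,0],
    [0,0,0,0,0,0],
    [0,0,0,0,0,0],
    [0,0,0,0,0,0],
    [0,0,-0.03,0,0,0],
    [0,0,-0.07,0,0,0],
    [0,0,-0.1,0,0,0],
    [0,0,-0.1,0,0,0],
    [0,0,-0.1,0,0,0],
    [0,0,-0.1,0,0,0],
    [0,0,-0.1,0,0,0],
    [0,0,0,0,0,0],
    [0,0,0,0,0,0],
    [0,0,0,0,0,0]
  ],
  "claw": 94
}}

```text
clock: 17.08
ee_pos: [0.4966, 0.3735, 0.2394]
orientation: [-2.221, -2.221, 0.001]
ft_force: [-0.6, 0.3, -0.3]
gripper_width: 0.0942
finger_force: 0.0
```

Run:
```python
from h import *
s=pose();im,i=snap('wrist','st1')
ring(im,i,(263,194),.144,28,42,-1,.032)
look('blue',.144,'st1b',[.497,.374])
k=[b for b in blobs(im,'yellow')];
for b in k: print(cv2.boundingRect(b),np.round(circ(onplane(i,b,.034)),4))
cv2.imwrite('pics/st1c.png',cv2.resize(im[90:330,140:400,::-1],None,fx=2,fy=2))
```

```text
t 17.08 tcp [0.4966 0.3735 0.2394] rv [-2.221e+00 -2.221e+00  1.000e-03] w 0.0942 F [-0.6  0.3 -0.3] 0.0
ring [0.4985 0.3712 0.0319] expect r 0.032 n 70 med res mm 1.81
t 17.13 tcp [0.4964 0.3734 0.2389] rv [-2.221e+00 -2.221e+00  2.000e-03] w 0.094 F [-0.4 -0.7  0.7] 0.0
blue (173, 92, 177, 156) circle [0.4979 0.3909 0.0847] move tool x,y: [0.0175 0.0015]
(470, 0, 26, 168) [1.5205 0.5512 0.7491]
(382, 361, 130, 23) [ 0.6942 -2.5576  2.5709]
(238, 373, 143, 11) [  7.5591 465.1977 465.2398]
(77, 295, 31, 56) [0.2472 0.1228 0.0479]
(418, 295, 31, 56) [0.7511 0.122  0.0431]
(220, 279, 42, 31) [0.4642 0.1802 0.03  ]
```

View pics/st1c.png

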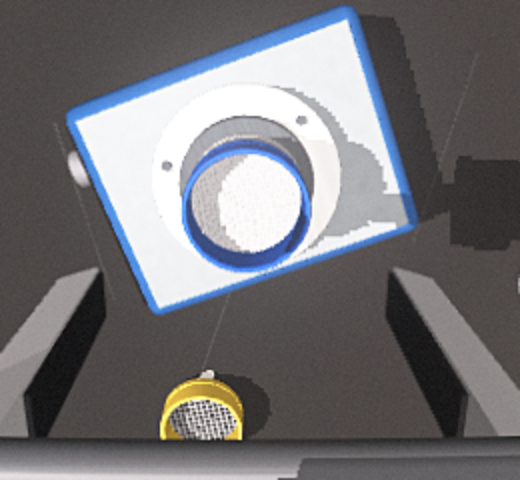

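Request:
{"op": "jog_arm", "data": {
  "motion": [
    [-0.12,-0.018,0,0,0,0],
    [-0.12,-0.018,0,0,0,0],
    [-0.12,-0.018,0,0,0,0],
    [-0.12,-0.018,0,0,0,0],
    [-0.12,-0.018,0,0,0,0],
    [-0.12,-0.018,0.08,0,0,0],
    [-0.12,-0.018,0.08,0,0,0],
    [-0.12,-0.018,0.1,0,0,0],
    [-0.1,-0.014,0.1,0,0,0],
    [0,0,0.1,0,0,0],
    [0,0,0.08,0,0,0],
    [0,0,0,0,0,0],
    [0,0,0,0,0,0],
    [0,0,0,0,0,0]
  ]
}}

```text
clock: 18.35
ee_pos: [0.4654, 0.162, 0.1322]
orientation: [-2.221, -2.222, -0.0]
ft_force: [0.7, -0.4, 0.0]
gripper_width: 0.0939
finger_force: 0.0
```

Run:
```python
from h import *
look('yellow',.034,'yel1',[.465,.162])
```

```text
t 18.35 tcp [0.4654 0.162  0.1322] rv [-2.221 -2.222 -0.   ] w 0.0939 F [ 0.7 -0.4  0. ] 0.0
yellow (228, 158, 64, 67) circle [0.462  0.1651 0.033 ] move tool x,y: [ 0.0031 -0.0034]
```

Request:
{"op": "jog_arm", "data": {
  "motion": [
    [0.015,-0.0175,0.005,0,0,0],
    [0,0,0.06,0,0,0],
    [0,0,0.06,0,0,0],
    [0,0,0.06,0,0,0],
    [0,0,0.06,0,0,0],
    [0,0,0.06,0,0,0],
    [0,0,0.06,0,0,0],
    [0,0,0.06,0,0,0],
    [0,0,0.06,0,0,0],
    [0,0,0.06,0,0,0],
    [0,0,0.06,0,0,0],
    [0,0,0,0,0,0],
    [0,0,0,0,0,0],
    [0,0,0,0,0,0]
  ]
}}

```text
clock: 19.57
ee_pos: [0.462, 0.1651, 0.0115]
orientation: [2.221, 2.221, 0.001]
ft_force: [1.5, 1.1, 0.1]
gripper_width: 0.0938
finger_force: 0.0
```

Request:
{"op": "jog_arm", "data": {
  "motion": [
    [0,0,0,0,0,0],
    [0,0,0,0,0,0],
    [0,0,0,0,0,0],
    [0,0,0,0,0,0],
    [0,0,0,0,0,0],
    [0,0,0,0,0,0],
    [0,0,0,0,0,0],
    [0,0,0,0,0,0]
  ],
  "claw": 50
}}

```text
clock: 20.23
ee_pos: [0.4618, 0.1648, 0.0109]
orientation: [2.221, 2.221, 0.0]
ft_force: [-1.3, -0.4, 5.2]
gripper_width: 0.0659
finger_force: 15.0
```

Request:
{"op": "jog_arm", "data": {
  "motion": [
    [0,0,-0.06,0,0,0],
    [0,0,-0.1,0,0,0],
    [0,0,-0.14,0,0,0],
    [0,0,-0.14,0,0,0],
    [0,0,-0.14,0,0,0],
    [0,0,-0.14,0,0,0],
    [0,0,-0.14,0,0,0],
    [0,0,-0.14,0,0,0],
    [0,0,-0.145,0,0,0],
    [0.1,0.035,0,0,0,0],
    [0.1,0.035,0,0,0,0],
    [0.1,0.035,0,0,0,0],
    [0.1,0.035,0,0,0,0],
    [0.1,0.035,0,0,0,0],
    [0.07,0,0,0,0,0],
    [0,0,0,0,0,0],
    [0,0,0,0,0,0],
    [0,0,0,0,0,0]
  ]
}}

```text
clock: 21.73
ee_pos: [0.4964, 0.2778, 0.2395]
orientation: [2.222, 2.221, -0.001]
ft_force: [0.5, -0.8, -1.3]
gripper_width: 0.0654
finger_force: 15.0
```

Run:
```python
from h import *
im,i,s=held('yellow')
cv2.imwrite('pics/held_y.png',im[:,:,::-1])
M=np.array(i['cam_to_world']);f=192/np.tan(np.radians(i['vertical_fov'])/2)
c=M[:3,:3].T@(np.array([.497,.373,.144])-M[:3,3]);px=(i['cx']+f*c[0]/-c[2],i['cy']-f*c[1]/-c[2]);print(px)
ring(im,i,px,.144,30,50,-1,.032)
h=cv2.cvtColor(im,cv2.COLOR_RGB2HSV)[:,:,1]
ring(np.dstack([h]*3),i,px,.144,30,50,-1,.032)
```

```text
t 21.73 tcp [0.4964 0.2778 0.2395] rv [ 2.222e+00  2.221e+00 -1.000e-03] w 0.0654 F [ 0.5 -0.8 -1.3] 15.0
(209, 192, 108, 110)
held rel tool x,y [0.0019 0.     0.0336]
held rel tool x,y [-0.0011  0.      0.0316]
(np.float64(263.13790267451776), np.float64(92.48477641974122))
ring [0.4969 0.3727 0.0268] expect r 0.032 n 89 med res mm 0.26
ring [0.4968 0.3729 0.0314] expect r 0.032 n 90 med res mm 0.25
```

Request:
{"op": "jog_arm", "data": {
  "motion": [
    [0.08,0.001,0,0,0,0],
    [0.08,0.001,0,0,0,0],
    [0.08,0,0,0,0,0],
    [0.08,0,0,0,0,0],
    [0.08,0,0,0,0,0],
    [0.076,0,0,0,0,0],
    [0,0,0.1,0,0,0],
    [0,0,0.1,0,0,0],
    [0,0,0.1,0,0,0],
    [0,0,0.08,0,0,0],
    [0,0,0.02,0,0,0],
    [0,0,0.01,0,0,0],
    [0,0,0.01,0,0,0],
    [0,0,0.01,0,0,0],
    [0,0,0.01,0,0,0],
    [0,0,0,0,0,0],
    [0,0,0,0,0,0],
    [0,0,0,0,0,0]
  ]
}}

```text
clock: 23.28
ee_pos: [0.4973, 0.3739, 0.1521]
orientation: [2.222, 2.221, 0.001]
ft_force: [-0.5, 0.9, -1.4]
gripper_width: 0.0655
finger_force: 15.0
```

Request:
{"op": "jog_arm", "data": {
  "motion": [
    [0,0,0.01,0,0,0],
    [0,0,0.008,0,0,0],
    [0,0,0,0,0,0],
    [0,0,0.005,0,0,0],
    [0,0,0.004,0,0,0],
    [0,0,0,0,0,0],
    [0,0,0,0,0,0]
  ]
}}

```text
clock: 23.87
ee_pos: [0.4972, 0.374, 0.1469]
orientation: [-2.222, -2.221, -0.001]
ft_force: [-2.1, -2.3, 7.3]
gripper_width: 0.0654
finger_force: 15.0
```

Request:
{"op": "jog_arm", "data": {
  "motion": [
    [0,0,0,0,0,0],
    [0,0,0,0,0,0],
    [0,0,0,0,0,0],
    [0,0,0,0,0,0],
    [0,0,-0.03,0,0,0],
    [0,0,-0.07,0,0,0],
    [0,0,-0.1,0,0,0],
    [0,0,-0.1,0,0,0],
    [0,0,-0.1,0,0,0],
    [0,0,-0.1,0,0,0],
    [0,0,-0.1,0,0,0],
    [0,0,0,0,0,0],
    [0,0,0,0,0,0],
    [0,0,0,0,0,0]
  ],
  "claw": 94
}}

```text
clock: 25.03
ee_pos: [0.4969, 0.3737, 0.2659]
orientation: [-2.221, -2.221, 0.001]
ft_force: [-0.3, -0.1, -1.3]
gripper_width: 0.0938
finger_force: 0.0
```

Run:
```python
from h import *
look('yellow',.170,'st2',[.497,.374])
```

```text
t 25.03 tcp [0.4969 0.3737 0.2659] rv [-2.221e+00 -2.221e+00  1.000e-03] w 0.0938 F [-0.3 -0.1 -1.3] 0.0
yellow (231, 161, 65, 67) circle [0.4973 0.3744 0.0327] move tool x,y: [0.0007 0.0004]
```

Request:
{"op": "jog_arm", "data": {
  "motion": [
    [-0.12,-0.006,0,0,0,0],
    [-0.15,-0.006,0,0,0,0],
    [-0.15,-0.006,0,0,0,0],
    [-0.15,-0.006,0,0,0,0],
    [-0.15,-0.006,0,0,0,0],
    [-0.15,-0.006,0,0,0,0],
    [-0.15,-0.006,0,0,0,0],
    [-0.15,-0.006,0,0,0,0],
    [-0.15,-0.006,0,0,0,0],
    [-0.15,-0.006,0,0,0,0],
    [-0.15,-0.006,0.08,0,0,0],
    [-0.15,-0.006,0.08,0,0,0],
    [-0.15,-0.006,0.08,0,0,0],
    [-0.15,-0.006,0.08,0,0,0],
    [-0.15,-0.006,0.08,0,0,0],
    [-0.15,-0.006,0.08,0,0,0],
    [-0.15,-0.006,0.08,0,0,0],
    [-0.15,-0.006,0.11,0,0,0],
    [-0.055,0,0,0,0,0],
    [0,0,0,0,0,0]
  ]
}}

```text
clock: 26.75
ee_pos: [0.4738, -0.1736, 0.1309]
orientation: [-2.224, -2.215, 0.004]
ft_force: [-0.3, -0.3, -0.0]
gripper_width: 0.0943
finger_force: 0.0
```

Run:
```python
from h import *
look('red',.034,'red1',[.473,-.171])
```

```text
t 26.75 tcp [ 0.4738 -0.1736  0.1309] rv [-2.224 -2.215  0.004] w 0.0943 F [-0.3 -0.3 -0. ] 0.0
red (226, 154, 66, 68) circle [ 0.4701 -0.167   0.0328] move tool x,y: [ 0.0066 -0.0037]
```

View pics/red1.png

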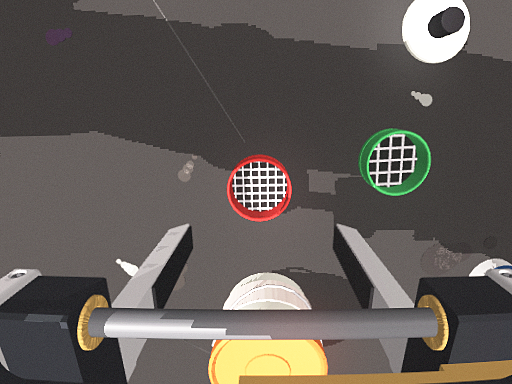

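Request:
{"op": "jog_arm", "data": {
  "motion": [
    [0.0325,-0.0185,0,0,0,0],
    [0,0,0.05,0,0,0],
    [0,0,0.05,0,0,0],
    [0,0,0.05,0,0,0],
    [0,0,0,0,0,0],
    [0,0,0,0,0,0]
  ]
}}

```text
clock: 27.3
ee_pos: [0.4713, -0.1642, 0.1015]
orientation: [-2.22, -2.221, 0.002]
ft_force: [-0.1, 0.0, -0.6]
gripper_width: 0.0938
finger_force: 0.0
```

Run:
```python
from h import *
look('red',.034,'red2',[.473,-.171])
```

```text
t 27.3 tcp [ 0.4713 -0.1642  0.1015] rv [-2.220e+00 -2.221e+00  2.000e-03] w 0.0938 F [-0.1  0.  -0.6] 0.0
red (225, 169, 73, 74) circle [ 0.4699 -0.1668  0.0329] move tool x,y: [-0.0026 -0.0014]
```

Adjust by −2.5 mm / −1 mm and go down 90.5 mm.

Request:
{"op": "jog_arm", "data": {
  "motion": [
    [-0.0125,-0.006,0.05,0,0,0],
    [0,0,0.06,0,0,0],
    [0,0,0.06,0,0,0],
    [0,0,0.06,0,0,0],
    [0,0,0.06,0,0,0],
    [0,0,0.06,0,0,0],
    [0,0,0.06,0,0,0],
    [0,0,0.04,0,0,0],
    [0,0,0,0,0,0],
    [0,0,0,0,0,0],
    [0,0,0,0,0,0]
  ]
}}

```text
clock: 28.27
ee_pos: [0.4708, -0.1673, 0.0127]
orientation: [2.221, 2.221, 0.0]
ft_force: [-0.2, -0.8, 1.1]
gripper_width: 0.0937
finger_force: 0.0
```

Request:
{"op": "jog_arm", "data": {
  "motion": [
    [0,0,0,0,0,0],
    [0,0,0,0,0,0],
    [0,0,0,0,0,0],
    [0,0,0,0,0,0],
    [0,0,0,0,0,0],
    [0,0,0,0,0,0],
    [0,0,0,0,0,0],
    [0,0,0,0,0,0]
  ],
  "claw": 50
}}

```text
clock: 28.93
ee_pos: [0.4707, -0.1671, 0.0124]
orientation: [2.221, 2.221, 0.0]
ft_force: [-0.2, 1.3, 6.5]
gripper_width: 0.0639
finger_force: 15.0
```

Request:
{"op": "jog_arm", "data": {
  "motion": [
    [0,0,-0.06,0,0,0],
    [0,0,-0.1,0,0,0],
    [0,0,-0.14,0,0,0],
    [0,0,-0.14,0,0,0],
    [0,0,-0.14,0,0,0],
    [0,0,-0.14,0,0,0],
    [0,0,-0.14,0,0,0],
    [0,0,-0.14,0,0,0],
    [0,0,-0.14,0,0,0],
    [0,0,-0.15,0,0,0],
    [0,0,0,0,0,0]
  ]
}}

```text
clock: 29.85
ee_pos: [0.4725, -0.1677, 0.2754]
orientation: [2.218, 2.217, 0.007]
ft_force: [1.1, 0.5, -0.7]
gripper_width: 0.0639
finger_force: 15.0
```

Request:
{"op": "jog_arm", "data": {
  "motion": [
    [0.1,0.0065,0,0,0,0],
    [0.12,0.007,0,0,0,0],
    [0.12,0.007,0,0,0,0],
    [0.12,0.007,0,0,0,0],
    [0.12,0.007,0,0,0,0],
    [0.12,0.007,0,0,0,0],
    [0.12,0.007,0,0,0,0],
    [0.12,0.007,0,0,0,0],
    [0.12,0.007,0,0,0,0],
    [0.12,0.007,0,0,0,0],
    [0.12,0.007,0,0,0,0],
    [0.12,0.007,0,0,0,0],
    [0.12,0.007,0,0,0,0],
    [0.12,0.007,0,0,0,0],
    [0.12,0.007,0,0,0,0],
    [0.12,0.007,0,0,0,0],
    [0.12,0.007,0,0,0,0],
    [0.12,0.007,0,0,0,0],
    [0.09,0.007,0,0,0,0],
    [0,0,0,0,0,0]
  ]
}}

```text
clock: 31.52
ee_pos: [0.4962, 0.2827, 0.2693]
orientation: [-2.216, -2.225, 0.001]
ft_force: [-0.3, -0.7, -1.1]
gripper_width: 0.064
finger_force: 15.0
```

Request:
{"op": "jog_arm", "data": {
  "motion": [
    [0,0,0,0,0,0],
    [0,0,0,0,0,0]
  ]
}}

```text
clock: 31.68
ee_pos: [0.497, 0.278, 0.2697]
orientation: [2.222, 2.221, -0.002]
ft_force: [0.2, -1.2, -0.8]
gripper_width: 0.0638
finger_force: 15.0
```

Run:
```python
from h import *
im,i,s=held('red')
look('yellow',.170,'st2b',[.497,.374])
```

```text
t 31.68 tcp [0.497  0.278  0.2697] rv [ 2.222e+00  2.221e+00 -2.000e-03] w 0.0638 F [ 0.2 -1.2 -0.8] 15.0
(210, 192, 106, 108)
held rel tool x,y [ 0.0025 -0.0001  0.0331]
held rel tool x,y [-0.0005  0.      0.0313]
t 31.73 tcp [0.4972 0.2777 0.27  ] rv [ 2.223e+00  2.220e+00 -1.000e-03] w 0.064 F [-0.8  0.2 -0.7] 15.0
yellow (228, 58, 70, 72) circle [0.4973 0.372  0.0312] move tool x,y: [0.0943 0.0001]
```

Request:
{"op": "jog_arm", "data": {
  "motion": [
    [0.08,0,0,0,0,0],
    [0.08,0,0,0,0,0],
    [0.08,0,0,0,0,0],
    [0.08,0,0,0,0,0],
    [0.08,0,0,0,0,0],
    [0.077,0,0,0,0,0],
    [0,0,0.1,0,0,0],
    [0,0,0.1,0,0,0],
    [0,0,0.1,0,0,0],
    [0,0,0.08,0,0,0],
    [0,0,0.02,0,0,0],
    [0,0,0.01,0,0,0],
    [0,0,0.01,0,0,0],
    [0,0,0.01,0,0,0],
    [0,0,0.01,0,0,0],
    [0,0,0.01,0,0,0],
    [0,0,0,0,0,0],
    [0,0,0,0,0,0],
    [0,0,0,0,0,0]
  ]
}}

```text
clock: 33.37
ee_pos: [0.4972, 0.3743, 0.1805]
orientation: [-2.222, -2.221, -0.0]
ft_force: [0.8, 1.0, -0.4]
gripper_width: 0.0637
finger_force: 15.0
```

Request:
{"op": "jog_arm", "data": {
  "motion": [
    [0,0,0.01,0,0,0],
    [0,0,0.01,0,0,0],
    [0,0,0.005,0,0,0],
    [0,0,0,0,0,0],
    [0,0,0.005,0,0,0],
    [0,0,0.004,0,0,0],
    [0,0,0,0,0,0],
    [0,0,0,0,0,0]
  ]
}}

```text
clock: 34.03
ee_pos: [0.4972, 0.3745, 0.1744]
orientation: [-2.221, -2.221, -0.001]
ft_force: [-2.2, -2.3, 10.0]
gripper_width: 0.064
finger_force: 15.0
```

Request:
{"op": "jog_arm", "data": {
  "motion": [
    [0,0,0,0,0,0],
    [0,0,0,0,0,0],
    [0,0,0,0,0,0],
    [0,0,0,0,0,0],
    [0,0,-0.03,0,0,0],
    [0,0,-0.07,0,0,0],
    [0,0,-0.1,0,0,0],
    [0,0,-0.1,0,0,0],
    [0,0,-0.1,0,0,0],
    [0,0,-0.1,0,0,0],
    [0,0,-0.1,0,0,0],
    [0,0,0,0,0,0],
    [0,0,0,0,0,0],
    [0,0,0,0,0,0]
  ],
  "claw": 94
}}

```text
clock: 35.2
ee_pos: [0.4969, 0.3741, 0.2931]
orientation: [-2.221, -2.221, 0.001]
ft_force: [-0.5, -0.1, -0.7]
gripper_width: 0.0937
finger_force: 0.0
```

Run:
```python
from h import *
look('red',.196,'st3',[.497,.374])
```

```text
t 35.2 tcp [0.4969 0.3741 0.2931] rv [-2.221e+00 -2.221e+00  1.000e-03] w 0.0937 F [-0.5 -0.1 -0.7] 0.0
red (231, 161, 64, 67) circle [0.4974 0.3738 0.0323] move tool x,y: [-0.0003  0.0006]
```

Request:
{"op": "jog_arm", "data": {
  "motion": [
    [-0.1,0.04,0,0,0,0],
    [-0.12,0.04,0,0,0,0],
    [-0.12,0.04,0,0,0,0],
    [-0.12,0.04,0,0,0,0],
    [-0.12,0.04,0,0,0,0],
    [-0.12,0.04,0,0,0,0],
    [-0.12,0.04,0,0,0,0],
    [-0.12,0.04,0,0,0,0],
    [-0.12,0.04,0.08,0,0,0],
    [-0.12,0.04,0.08,0,0,0],
    [-0.12,0.05,0.08,0,0,0],
    [-0.12,0.05,0.08,0,0,0],
    [-0.12,0.05,0.08,0,0,0],
    [-0.12,0.05,0.08,0,0,0],
    [-0.12,0.05,0.08,0,0,0],
    [-0.12,0.04,0.08,0,0,0],
    [-0.035,0,0.02,0,0,0],
    [0,0,0,0,0,0],
    [0,0,0,0,0,0],
    [0,0,0,0,0,0]
  ]
}}

```text
clock: 36.92
ee_pos: [0.6351, -0.011, 0.162]
orientation: [-2.22, -2.223, -0.001]
ft_force: [-0.2, 0.3, -0.3]
gripper_width: 0.0942
finger_force: 0.0
```

Run:
```python
from h import *
look('white',.014,'lid1',[.639,-.012])
im=cv2.imread('pics/lid1.png');g=cv2.cvtColor(im,cv2.COLOR_BGR2GRAY)
```

```text
t 36.92 tcp [ 0.6351 -0.011   0.162 ] rv [-2.220e+00 -2.223e+00 -1.000e-03] w 0.0942 F [-0.2  0.3 -0.3] 0.0
white (237, 158, 56, 55) circle [ 0.6374 -0.0144  0.0323] move tool x,y: [-0.0033  0.0023]
```

View pics/lid1.png

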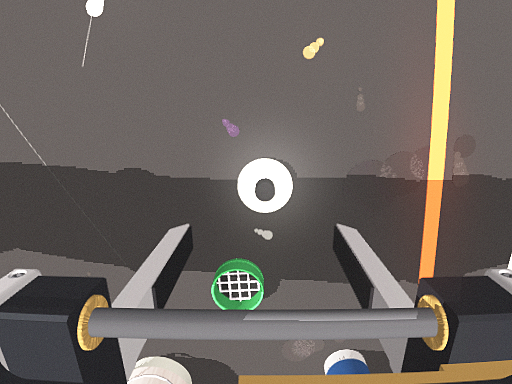

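Request:
{"op": "jog_arm", "data": {
  "motion": [
    [-0.0165,0.0115,0.05,0,0,0],
    [0,0,0.07,0,0,0],
    [0,0,0.07,0,0,0],
    [0,0,0.07,0,0,0],
    [0,0,0.07,0,0,0],
    [0,0,0.07,0,0,0],
    [0,0,0.07,0,0,0],
    [0,0,0.07,0,0,0],
    [0,0,0.07,0,0,0],
    [0,0,0.07,0,0,0],
    [0,0,0.04,0,0,0],
    [0,0,0,0,0,0],
    [0,0,0,0,0,0],
    [0,0,0,0,0,0]
  ]
}}

```text
clock: 38.13
ee_pos: [0.6378, -0.0159, 0.0181]
orientation: [2.221, 2.221, 0.001]
ft_force: [0.1, 0.3, -0.1]
gripper_width: 0.0943
finger_force: 0.0
```

Request:
{"op": "jog_arm", "data": {
  "motion": [
    [0,0,0,0,0,0],
    [0,0,0,0,0,0],
    [0,0,0,0,0,0],
    [0,0,0,0,0,0],
    [0,0,0,0,0,0],
    [0,0,0,0,0,0],
    [0,0,0,0,0,0],
    [0,0,0,0,0,0],
    [0,0,0,0,0,0],
    [0,0,0,0,0,0],
    [0,0,0,0,0,0],
    [0,0,0,0,0,0]
  ],
  "claw": 10
}}

```text
clock: 39.13
ee_pos: [0.6374, -0.016, 0.0174]
orientation: [-2.222, -2.221, 0.0]
ft_force: [0.7, 0.9, -0.5]
gripper_width: 0.0215
finger_force: 15.0
```

Request:
{"op": "jog_arm", "data": {
  "motion": [
    [0,0,-0.055,0,0,0],
    [0,0,-0.1,0,0,0],
    [0,0,-0.14,0,0,0],
    [0,0,-0.14,0,0,0],
    [0,0,-0.14,0,0,0],
    [0,0,-0.14,0,0,0],
    [0,0,-0.14,0,0,0],
    [0,0,-0.14,0,0,0],
    [0,0,-0.14,0,0,0],
    [0,0,-0.14,0,0,0],
    [0,0,-0.14,0,0,0],
    [0,0,0,0,0,0]
  ]
}}

```text
clock: 40.13
ee_pos: [0.6391, -0.0161, 0.3072]
orientation: [2.218, 2.218, 0.009]
ft_force: [-0.1, -0.0, -0.9]
gripper_width: 0.0213
finger_force: 15.0
```

Request:
{"op": "jog_arm", "data": {
  "motion": [
    [0.1,-0.05,0,0,0,0],
    [0.1,-0.05,0,0,0,0],
    [0.1,-0.05,0,0,0,0],
    [0.1,-0.05,0,0,0,0],
    [0.1,-0.05,0,0,0,0],
    [0.1,-0.05,0,0,0,0],
    [0.1,-0.05,0,0,0,0],
    [0.1,-0.05,0,0,0,0],
    [0.1,-0.05,0,0,0,0],
    [0.1,-0.05,0,0,0,0],
    [0.1,-0.05,0,0,0,0],
    [0.1,-0.05,0,0,0,0],
    [0.1,-0.05,0,0,0,0],
    [0.1,-0.052,0,0,0,0],
    [0.075,0,0,0,0,0],
    [0,0,0,0,0,0],
    [0,0,0,0,0,0],
    [0,0,0,0,0,0]
  ]
}}

```text
clock: 41.63
ee_pos: [0.4976, 0.278, 0.3005]
orientation: [2.222, 2.22, -0.0]
ft_force: [0.5, 0.7, -0.6]
gripper_width: 0.0215
finger_force: 15.0
```

Run:
```python
from h import *
look('red',.196,'st3b',[.497,.374])
s=pose();im,i=snap('wrist','held_l')
z=s['ee_pos'][2]-.003
for R in((34,70),):
  q=ring(im,i,(263,248),z,*R,-1,.032);print(q[:2]-s['ee_pos'][:2])
```

```text
t 41.63 tcp [0.4976 0.278  0.3005] rv [ 2.222  2.22  -0.   ] w 0.0215 F [ 0.5  0.7 -0.6] 15.0
red (228, 59, 69, 71) circle [0.4972 0.3724 0.0312] move tool x,y: [ 0.0944 -0.0004]
t 41.68 tcp [0.4976 0.2778 0.3004] rv [ 2.223e+00  2.219e+00 -1.000e-03] w 0.0214 F [-0.3 -0.4 -0.5] 15.0
ring [0.4973 0.2689 0.0393] expect r 0.032 n 89 med res mm 3.56
[-0.0003461  -0.00890586]
```

View pics/held_l.png

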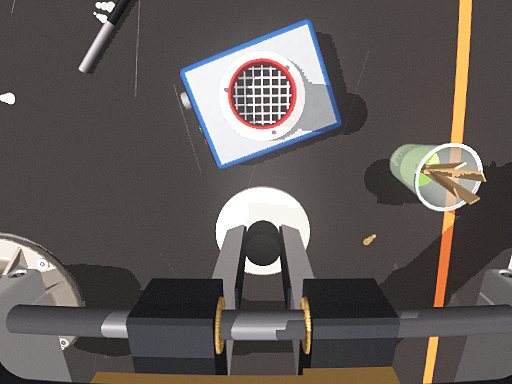

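Run:
```python
from h import *
s=pose();im,i=snap('wrist')
b=[k for k in blobs(im,'white') if 180<k[:,1].min()<195 and 200<k[:,0].min()<225][0]
h=cv2.convexHull(b)[:,0];print(cv2.boundingRect(b))
for z in(-.003,):
  q=circ(onplane(i,h,s['ee_pos'][2]+z));print(q,q[:2]-s['ee_pos'][:2])
```

```text
t 41.73 tcp [0.4976 0.2778 0.3005] rv [ 2.223  2.219 -0.   ] w 0.0212 F [ 0.3 -0.3 -1. ] 15.0
(216, 186, 94, 75)
[0.49752267 0.28031158 0.03158277] [-7.12775755e-05  2.46406137e-03]
```

Request:
{"op": "jog_arm", "data": {
  "motion": [
    [0.08,-0.001,0,0,0,0],
    [0.08,0,0,0,0,0],
    [0.08,0,0,0,0,0],
    [0.08,0,0,0,0,0],
    [0.08,0,0,0,0,0],
    [0.071,0,0,0,0,0],
    [0,0,0.1,0,0,0],
    [0,0,0.1,0,0,0],
    [0,0,0.1,0,0,0],
    [0,0,0.08,0,0,0],
    [0,0,0.02,0,0,0],
    [0,0,0.01,0,0,0],
    [0,0,0.01,0,0,0],
    [0,0,0.01,0,0,0],
    [0,0,0.01,0,0,0],
    [0,0,0.01,0,0,0],
    [0,0,0,0,0,0],
    [0,0,0,0,0,0],
    [0,0,0,0,0,0]
  ]
}}

```text
clock: 43.37
ee_pos: [0.4969, 0.3732, 0.2107]
orientation: [-2.222, -2.221, -0.001]
ft_force: [0.2, 0.3, -0.2]
gripper_width: 0.0216
finger_force: 15.0
```

Request:
{"op": "jog_arm", "data": {
  "motion": [
    [-0.003,0,0.008,0,0,0],
    [0,0,0.008,0,0,0],
    [0,0,0.004,0,0,0],
    [0,0,0,0,0,0],
    [0,0,0.004,0,0,0],
    [0,0,0.004,0,0,0],
    [0,0,0,0,0,0],
    [0,0,0,0,0,0]
  ]
}}

```text
clock: 44.03
ee_pos: [0.4969, 0.3728, 0.2053]
orientation: [-2.221, -2.221, -0.001]
ft_force: [-0.5, -1.5, 4.4]
gripper_width: 0.0211
finger_force: 15.0
```

Request:
{"op": "jog_arm", "data": {
  "motion": [
    [0,0,0,0,0,0],
    [0,0,0,0,0,0],
    [0,0,0,0,0,0],
    [0,0,0,0,0,0],
    [0,0,-0.03,0,0,0],
    [0,0,-0.07,0,0,0],
    [0,0,-0.1,0,0,0],
    [-0.1,0,-0.1,0,0,0],
    [-0.1,0,-0.1,0,0,0],
    [-0.1,0,0,0,0,0],
    [-0.1,0,0,0,0,0],
    [-0.1,0,0,0,0,0],
    [0,0,0,0,0,0],
    [0,0,0,0,0,0],
    [0,0,0,0,0,0]
  ],
  "claw": 60
}}

```text
clock: 45.28
ee_pos: [0.4967, 0.2732, 0.2852]
orientation: [-2.221, -2.222, -0.001]
ft_force: [0.4, 0.1, 0.7]
gripper_width: 0.06
finger_force: 0.0
```

Run:
```python
from h import *
pose();a,_=snap('side','fin_s');b,_=snap('scene','fin_c')
A=cv2.resize(a[90:240,90:290],None,fx=2,fy=2,interpolation=cv2.INTER_CUBIC);B=cv2.resize(b[60:210,200:390],None,fx=2,fy=2,interpolation=cv2.INTER_CUBIC)
cv2.imwrite('pics/fin.png',np.hstack([A,B])[:,:,::-1])
```

```text
t 45.28 tcp [0.4967 0.2732 0.2852] rv [-2.221e+00 -2.222e+00 -1.000e-03] w 0.06 F [0.4 0.1 0.7] 0.0
```

View pics/fin.png

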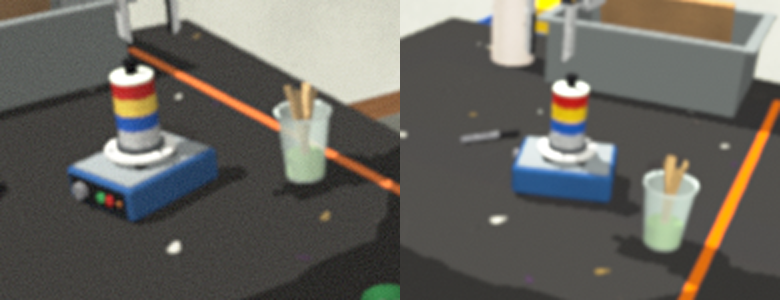

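The two views show the full stack standing straight and level: pan, blue, yellow, red, then the white lid. The gripper is clear of it and the cup hasn't moved, so I'm handing in.

```bash
python3 -c "
from workcell import r
print(r.hand_in())"
```

```text
the job is handed in; nothing more can be done
None
```

The stack is built and handed in at about 45 s: pan in the shaker seat, then blue, yellow and red sieves and the white lid, each lowered to contact at its nested height; the final pictures show it straight and level, and I never gripped or moved the green sieve, pail, cup or can.

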